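# Fill the cap pail and hold it up

## Task

Tip all six screw caps out of the open-fronted scoop tray into the pail while the pail stands on the bench, then set the empty tray back down flat on the bench and let go of it. Lift the pail by the black grip of its handle, keeping it upright, to about 10 cm above the bench and hold it there level and still for at least two seconds, ready for a colleague to take; the program finishes while still holding it in the air. Leave the other goods on the bench where they are.

Things in the scene. Friction and masses are not known exactly. Their poses are not given: they have to be found in the camera images.
- tray: Steel scoop tray, 150 (x) x 118 (y) mm, about 0.25 kg, holding the six caps. Origin: centre of its underside, z up. Floor 4 mm; side walls 30 mm high, back wall (+x) 34 mm; the front end (-x) is fully open, no lip: caps stay put while level and slide out there when tipped 50 degrees or more. A post outside the back wall (to x = +83 mm) carries a flat black handle bar over the middle line.
- tray_grip (a point): Place to grip the tray: on the handle bar right above the tray's origin, 100 mm above its underside. The bar is 16 mm wide (y), 18 mm high (z) and runs along x from 50 mm in front (-x) of this point to the post 75 mm behind it. Axes as the tray's.
- tray_lip (a point): Middle of the tray's open front edge, on the floor's upper face: 75 mm towards -x from the tray's origin, 4 mm above its underside.
- cap0_center (a point): Centre of screw cap 1 of 6: grey plastic cylinder, diameter 38 mm, height 20 mm, about 22 g, loose in the tray at the start; its z is the cap's axis.
- cap1_center (a point): Centre of screw cap 2 of 6: grey plastic cylinder, diameter 38 mm, height 20 mm, about 22 g, loose in the tray at the start; its z is the cap's axis.
- cap2_center (a point): Centre of screw cap 3 of 6: grey plastic cylinder, diameter 38 mm, height 20 mm, about 22 g, loose in the tray at the start; its z is the cap's axis.
- cap3_center (a point): Centre of screw cap 4 of 6: grey plastic cylinder, diameter 38 mm, height 20 mm, about 22 g, loose in the tray at the start; its z is the cap's axis.
- cap4_center (a point): Centre of screw cap 5 of 6: grey plastic cylinder, diameter 38 mm, height 20 mm, about 22 g, loose in the tray at the start; its z is the cap's axis.
- cap5_center (a point): Centre of screw cap 6 of 6: grey plastic cylinder, diameter 38 mm, height 20 mm, about 22 g, loose in the tray at the start; its z is the cap's axis.
- pail: Round white open metal pail, outer diameter 144 mm at the foot and 160 mm at the rim, 110 mm high, wall 4 mm, floor 5 mm, 0.25 to 0.5 kg empty. Origin: centre of its underside, z up. A stiff handle (it does not fold) stands upright over it in its own y-z plane: two thin uprights at y = +-82 mm joined by a level bar along y.
- pail_grip (a point): Middle of the pail's black handle grip, 175 mm above the pail's underside. The grip is 18 mm wide (x), 90 mm long (y), 18 mm high (z); free gap of 56 mm between the rim and the grip. Axes as the pail's.
- pail_rim (a point): Centre of the pail's mouth, 110 mm above its underside; inside diameter there 152 mm.
- spray_a: Bystander: spray can with black cap, diameter 66, height 190 mm, loose, far side of the bench; origin: centre of underside.
- spray_b: Bystander: a second such spray can, white body, same size; origin: centre of underside.
- tin: Bystander: white paint tin, diameter 100, height 115 mm, loose, far left; origin: centre of underside.
- tape: Bystander: cardboard tape roll lying flat, outer diameter 76, height 25 mm, loose, between the tray's and the pail's places, near the robot; origin: centre of underside.
- scraper: Bystander: hand scraper lying flat roughly along x between the tray's and the pail's places, under 30 mm high, about 200 mm long; origin under it.
- carton: Bystander: small cardboard carton 130 x 90 x 70 mm, loose, on the left; origin: centre of underside.
Things that resemble listed ones, but are neither listed nor needed, are in the scene too. Leave any yellow look-alike of the pail alone.

How it is judged (in metres and radians):
On the way, in this order (a step that is already met when the one before it is completed fails the run):
1. the tray is lifted off the bench and tipped (height (world z) of tray above 0.05 m and angle between tray's own z axis and vertical above 0.3 rad).
2. all six caps are in the pail, which stands upright on the bench (horizontal distance between each of cap0_center, cap1_center, cap2_center, cap3_center, cap4_center, cap5_center and pail below 0.068 m and z of cap0_center in the frame of pail between 0.004 and 0.105 m and z of cap1_center in the frame of pail between 0.004 and 0.105 m and z of cap2_center in the frame of pail between 0.004 and 0.105 m and z of cap3_center in the frame of pail between 0.004 and 0.105 m and z of cap4_center in the frame of pail between 0.004 and 0.105 m and z of cap5_center in the frame of pail between 0.004 and 0.105 m and height (world z) of pail below 0.008 m and angle between pail's own z axis and vertical below 0.1 rad), for 0.2 s.
3. the tray stands flat on the bench again, let go, with the caps in the pail still on the bench (all of step 2 and height (world z) of tray below 0.008 m and angle between tray's own z axis and vertical below 0.08 rad and contact force between the fingers and tray below 0.2 N), for 0.2 s.
4. the pail is held level and still in the air by its grip for 1.5 s with all caps in it (height (world z) of pail between 0.07 and 0.2 m and angle between pail's own z axis and vertical below 0.14 rad and linear speed of pail below 0.03 m/s and angular speed of pail below 0.25 rad/s and contact force between the fingers and pail above 2 N and distance between the grasp point and pail_grip below 0.05 m and contact force between pail and tray below 0.2 N and contact force between pail and spray_a below 0.2 N and contact force between pail and spray_b below 0.2 N and contact force between pail and tin below 0.2 N and contact force between pail and tape below 0.2 N and contact force between pail and scraper below 0.2 N and contact force between pail and carton below 0.2 N and horizontal distance between each of cap0_center, cap1_center, cap2_center, cap3_center, cap4_center, cap5_center and pail below 0.068 m and z of cap0_center in the frame of pail between 0.004 and 0.105 m and z of cap1_center in the frame of pail between 0.004 and 0.105 m and z of cap2_center in the frame of pail between 0.004 and 0.105 m and z of cap3_center in the frame of pail between 0.004 and 0.105 m and z of cap4_center in the frame of pail between 0.004 and 0.105 m and z of cap5_center in the frame of pail between 0.004 and 0.105 m), for 1.5 s.
At the end, for the whole second after the job is handed in: Pail held by its grip (within 50 mm), by the fingers only, underside 70-200 mm above the bench, level within 8 deg, under 30 mm/s and 0.25 rad/s, touching nothing else; six caps inside it, below the rim; tray flat on the bench, let go; bystanders within 40 mm of their start; held so 1.5 s before (all of step 4 and height (world z) of tray below 0.008 m and angle between tray's own z axis and vertical below 0.08 rad and contact force between the fingers and tray below 0.2 N and distance of each of spray_a, spray_b, tin, tape, scraper, carton from where it was at the start of the episode below 0.04 m); the arm keeps its last pose, push and grip.
It fails at once if other goods on the bench are pushed away (over 40 mm) or knocked over (distance of any of spray_a, spray_b, tin, tape, scraper, carton from where it was at the start of the episode above 0.04 m or angle between any of spray_a, spray_b, tin's own z axis and vertical above 0.5 rad).
It fails at once if the pail is tipped (over 20 degrees) (angle between pail's own z axis and vertical above 0.35 rad).
It also fails if it takes over 72 s, if anything falls off the work surface, if the arm or the gripper's body presses on something with over 40 N, if the wrist force passes 120 N, or if a joint passes its speed limit or range.

## Robot

A 7-joint arm with a two-finger parallel gripper is mounted at the origin on the work surface. World frame = base frame: x ahead of the robot, y to its left, z up, the work surface at z = 0. Lengths are in m, angles in degrees, forces in N, time in s.
With the tool pointing down it reaches from about 0.4 to 0.85 m from the base axis. Payload 4.4 kg.
Tool frame: the origin (TCP) lies between the finger pads; the fingertips stand 17 mm ahead of it and the grasp point (between the pads) lies 2 mm behind it; z points along the fingers, y is the line along which they close (so a half turn about z gives the same grasp; the last joint's range is limited). The gripper opens to 94 mm and grips with 3 to 60 N. Pads are 16 mm wide; open, the fingers measure 119 mm over their backs; the gripper's body (75 mm by 177 mm) begins 78 mm behind the grasp point.
Start: joints at [64.928, 36.005, 2.206, 86.941, -1.547, 57.084, -1.146], TCP at [0.236, -0.606, 0.222] pointing down, gripper open.
Joint ranges: [-175.42, 175.42], [-21.48, 121.26], [-71.46, 75.88], [10.55, 141.38], [-63.04, 243.04], [13.31, 113.54], [-168.57, 168.57]. Speed limits (degrees/s): [147.25, 147.25, 180, 180, 180, 180, 180].

## Interface

Orientations are given as [roll, pitch, yaw] about the fixed x, y, z axes, in that order (R = Rz(yaw) Ry(pitch) Rx(roll)).
In Python, from rig import env, imaging, job gives the robot as it stands.
- The arm moves only by the tool jog_arm, never from a script. Its argument "deltas" is a list that holds one entry, the list of rows, each a list of 4 numbers: the shift along the tool's x, y, z in cm, then the turn about the tool's z in degrees. In form: [[[x, y, z, yaw], ...]]. A call has 1 to 20 rows; each row is the pose to reach, as a shift and turn from the pose commanded when the call began, along the tool's axes at that moment; what a row does not reach only later rows make up. A row lasts 1/10 s, in which the tool goes at most 50 mm and 8.59 degrees, less where a joint would pass 70% of its speed; a pose out of reach is approached as far as the arm can. A call with a gripper value outside its range is refused whole. "claw" is the finger opening in cm, from 0 to 9.4, set as the call begins (left out, the last holds). The fingers move at their own pace and stop on an object; the grip force is fixed at half the most. Time passes only in rows, so rows that repeat a pose let the fingers close. It gives the time, the measured TCP pose, the force, the opening and the grip force at its end, in the units of the state.
- env.get_state(): the state, without advancing time (a new reading comes with each control period).
- imaging.snapshot(name): name is "scene" or "top" or "wrist"; returns a dict with "color" (420x560x3 uint8, red, green, blue), "depth" (420x560 float32, m along the optical axis (not along the pixel's ray), 0 where there is no reading), "mtx" (3x3 intrinsics, pixels), "pose" (4x4, takes a point from camera to world coordinates); the wrist camera has in their place "tool_from_camera" (4x4, takes a point from camera to tool coordinates, whose origin is the TCP and whose axes are the flange's). Camera axes: x right, y up, looking along -z (the intrinsics and any distortion apply to the point x, -y, -z); pixel columns grow to the right and rows downward; lengths in m; the calibration is good to about 2 mm. The wrist camera is an equidistant fisheye: a pixel r from the principal point sees the ray r / f radians off the axis. A picture is of the moment at which its call begins: read the wrist's pose just before it.
- job.hand_in(): hands the job in; it is judged then, once.
The state is a dict: "time_s": time; "joint_positions": joint angles; "qd": joint speeds; "tau": joint torques, N m; "eef_pos": TCP position; "eef_rot": TCP orientation; "force": force on the tool from outside, world axes, zero at the start; "wrist_torque": the same for the moment, N m; "gripper_width": finger opening in m; "grip_force": force on a finger pad.
Only numpy, scipy, OpenCV 4.12 (cv2) and the standard library are available. Lean on these libraries where they do the work, as an engineer would, in place of code of your own. Each camera call takes 0.05 s, during which the arm holds its last target. There are 200 camera calls.

## Working session

There is one attempt and no reset: what is moved stays moved. The work goes in short steps, Python scripts to look and compute and a tool call to move; the robot and the scene stay as the last step left them, time stands still between calls to the robot, and variables do not carry over. Pictures are saved under pics/ and viewed, at most 10 in all, crops included, and the job is handed in when it is done.

Besides the shell and the picture viewer there is one more tool, called after "Call:" as name([rows], argument=value, ...), one row to a line, values as JSON. jog_arm: Moves the arm, as the interface text tells. Its arguments: {"type":"object","properties":{"deltas":{"type":"array","items":{"type":"array","items":{"type":"array","items":{"type":"number"}}}},"claw":{"type":"number"}},"required":["deltas"]}

```bash
ls; mkdir -p pics; python3 - <<'E'
from rig import env, imaging, job
import cv2, numpy as np
print(env.get_state())
for n in("scene","top"):
    s=imaging.snapshot(n); np.savez(f"pics/{n}0.npz",**s)
    cv2.imwrite(f"pics/{n}0.png",s["color"][:,:,::-1]); print(n,s["mtx"],s["pose"])
E
```

```text
pics
{'time_s': 0.0, 'joint_positions': array([64.92699565, 36.05755265,  2.20248922, 86.99594702, -1.54707474,
       57.08336284, -1.14658663]), 'qd': array([-0.03041847, -0.0473    , -0.02110842,  0.02596908, -0.07484803,
        0.01314993,  0.04793089]), 'tau': array([ 3.88794469e-04, -5.49734545e+01,  1.14375181e+00, -1.86636865e+01,
       -5.22809406e-02,  2.36228365e-02,  1.62174956e-04]), 'eef_pos': array([ 0.23594138, -0.60498346,  0.22156979]), 'eef_rot': array([-1.79892819e+02,  1.22725450e-03,  2.13022855e+01]), 'force': array([-0.57685865,  0.30005481, -0.21333575]), 'wrist_torque': array([-0.03729791,  0.0191006 ,  0.02423456]), 'grip_force': 0.0, 'gripper_width': 0.0937684831805183}
scene [[400.73734919   0.         288.61255439]
 [  0.         400.73734919 208.84567655]
 [  0.           0.           1.        ]] [[-0.74244208 -0.54344841  0.39171875  0.99982026]
 [ 0.66969848 -0.58739602  0.45438955  0.50541695]
 [-0.01684325  0.59969138  0.8000541   1.06326059]
 [ 0.          0.          0.          1.        ]]
top [[408.75958351   0.         273.58210157]
 [  0.         408.75958351 206.196585  ]
 [  0.           0.           1.        ]] [[-0.00443006  0.99180837 -0.12765787  0.35196361]
 [-0.99980118 -0.00687493 -0.01871747 -0.01576136]
 [-0.01944179  0.12754957  0.99164163  1.55108719]
 [ 0.          0.          0.          1.        ]]
```

View pics/top0.png

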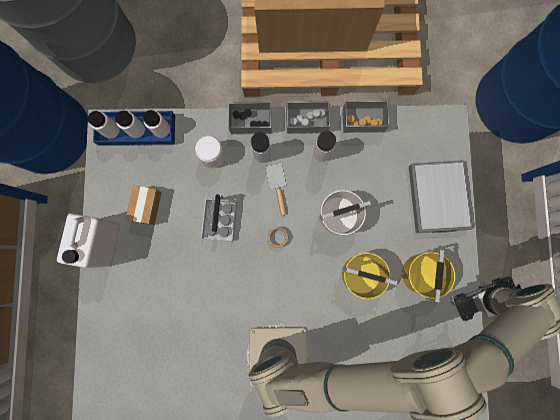

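View pics/scene0.png

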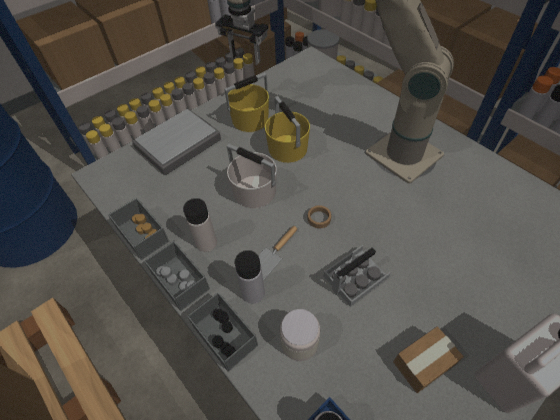

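Top view: tray with six grey caps at (220,218), black bar (217,197)-(214,233). White pail at (343,212), grip at (348,210). Look-alikes: yellow pails (367,275) and (430,273); bins of caps at the far edge (250,117), (307,117), (366,117). Possible mix-ups for the tray are those bins, but only (220,218) has a handle bar; for the pail I choose the white one. Checking with a close crop and depth.

```bash
cat > h.py <<'E'
import numpy as np, cv2
def cloud(s):
    v,u=np.mgrid[0:420,0:560]; d=s["depth"]; K=s["mtx"]
    c=np.stack([(u-K[0,2])/K[0,0]*d,-(v-K[1,2])/K[1,1]*d,-d],-1)
    P=s["pose"]; return c@P[:3,:3].T+P[:3,3]
def line(p):  # centroid of extents + yaw of the long axis
    (cx,cy),(w,h),a=cv2.minAreaRect(p[:,:2].astype(np.float32)*1000)
    if w<h: w,h,a=h,w,a+90
    return np.round([cx,cy,w,h,a,np.median(p[:,2])*1000],1)
E
python3 - <<'E'
from h import *
ims=[]
for n,bt,bp in(("top",(185,255,185,260),(190,240,310,380)),("scene",(235,310,310,400),(140,210,215,285))):
    s=np.load(f"pics/{n}0.npz"); P=cloud(s); c=s["color"].astype(int); dark=(c.max(2)<60)&(s["depth"]>0)
    for nm,(r0,r1,c0,c1),zl in(("bar",bt,(.08,.125)),("pgrip",bp,(.15,.2))):
        m=np.zeros_like(dark); m[r0:r1,c0:c1]=1; m&=(P[...,2]>zl[0])&(P[...,2]<zl[1]); md=m&dark
        print(n,nm,md.sum(),line(P[md]) if md.sum()>5 else '', m.sum(),line(P[m]))
        ims.append(cv2.resize(s["color"][r0:r1,c0:c1],(380,290),interpolation=cv2.INTER_CUBIC))
    if n=="top":
        for nm,(r,q) in dict(spray_a=(145,260),spray_b=(138,326),tin=(148,208),tape=(237,268),scr1=(167,277),scr2=(210,283),carton=(203,143),box=(190,440),pailrim=(194,338),yp=(262,360),bin=(104,308)).items():
            print(nm,np.round(P[r-1:r+2,q-1:q+2].reshape(-1,3).mean(0),3))
        w=(c.min(2)>110)
        m=np.zeros_like(dark); m[180:245,305:385]=1; m&=(P[...,2]>.1)&(P[...,2]<.118); print("rim",line(P[m]), m.sum())
        m=np.zeros_like(dark); m[185:250,190:250]=1; m&=(P[...,2]>.022)&(P[...,2]<.045); print("walls",line(P[m]), m.sum())
cv2.imwrite("pics/crop1.png",cv2.cvtColor(np.vstack([np.hstack(ims[:2]),np.hstack(ims[2:])]),cv2.COLOR_RGB2BGR))
E
```

```text
top bar 174 [515.2 218.4 129.4  16.7 174.1 108.8] 199 [516.3 218.2 132.7  24.1 175.3 108.6]
top pgrip 106 [ 515.  -233.1   87.6   15.2  107.2  184.7] 245 [ 514.3 -232.9  169.6   18.4  106.1  182.5]
spray_a [0.739 0.056 0.19 ]
spray_b [ 0.761 -0.17   0.191]
tin [0.751 0.248 0.116]
tape [0.433 0.035 0.019]
scr1 [ 0.704 -0.     0.004]
scr2 [ 0.534 -0.022  0.022]
carton [0.557 0.492 0.073]
box [ 0.601 -0.602  0.051]
pailrim [ 0.587 -0.224  0.065]
yp [ 0.339 -0.308  0.006]
bin [ 0.935 -0.12   0.058]
rim [ 513.8 -232.8  158.4  156.6   79.   109.9] 188
walls [502.  220.2 153.  120.2 175.5  26.7] 465
scene bar 314 [519.8 218.6 133.4  16.5 174.7 109.5] 377 [519.8 218.5 133.4  24.  174.  109.2]
scene pgrip 188 [ 521.7 -250.1  127.6   20.3  106.6  184.1] 345 [ 515.9 -232.1  170.1   21.3  106.6  181.2]
```

View pics/crop1.png

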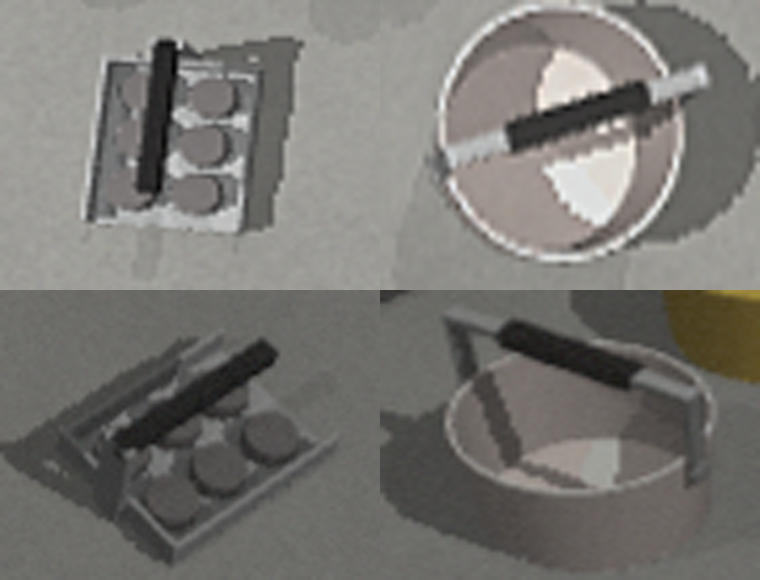

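The crop confirms it: the tray's open front faces the robot (-x), with the post on the far side and the bar on the middle line at z 0.109. The white pail is empty and its grip sits at yaw 106.5°. The tray origin is about (0.501, 0.220) with yaw -5.3°, and the pail is at (0.514, -0.233). Heights and sizes match the description.

The moves cannot tilt the tool. So I'll grip the bar at its rear, behind the tray's centre of mass, so the tray can pivot front-down in the pads, and test that gently at low height.

Call:
jog_arm([
  [[0,0,-5,0],[8,-4,-7.8,0],[16,-8,-7.8,5],[24.6,-12.5,-7.8,10],[28,-17,-7.8,15],[32,-22,-7.8,20],[35,-26,-7.8,26.6],[60.3,-64.5,-7.8,26.6],[60.3,-64.5,-7.8,26.6],[60.3,-64.5,-7.8,26.6],[60.3,-64.5,-7.8,26.6],[60.3,-64.5,-7.8,26.6],[60.3,-64.5,-7.8,26.6],[60.3,-64.5,-7.8,26.6],[60.3,-64.5,-7.8,26.6],[60.3,-64.5,-7.8,26.6],[60.3,-64.5,-7.8,26.6],[60.3,-64.5,-7.8,26.6],[60.3,-64.5,-7.8,26.6],[60.3,-64.5,-7.8,26.6]],
], claw=9.4)

```text
time_s: 2.1
eef_pos: [0.5629, 0.2236, 0.2994]
eef_rot: [-179.7, 0.1, -4.7]
force: [-0.1, -0.7, -0.6]
gripper_width: 0.0941
grip_force: 0.0
```

```bash
python3 - <<'E'
from rig import env, imaging
import cv2,numpy as np
s=env.get_state(); print(s["eef_pos"],s["eef_rot"],s["qd"],s["joint_positions"])
w=imaging.snapshot("wrist"); cv2.imwrite("pics/w1.png",w["color"][:,:,::-1]); np.savez("pics/w1.npz",**w)
print(w["mtx"],w["tool_from_camera"]); s=env.get_state(); print(s["eef_pos"],s["eef_rot"])
E
```

```text
[0.56285037 0.22359916 0.29935506] [-1.79702472e+02  9.03187039e-02 -4.67885272e+00] [ 3.54290663 -1.96196509  4.36355719  4.12262465  2.4062529   1.08921915
  2.48918442] [ -22.54854718   28.0899213    -2.51919573   88.52629333    0.98735264
   63.34255858 -119.89220595]
[[325.1922621    0.         275.74184076]
 [  0.         325.1922621  218.67057258]
 [  0.           0.           1.        ]] [[-9.49924147e-04  9.63648138e-01  2.67172909e-01  7.74365954e-02]
 [ 9.99999427e-01  7.83512586e-04  7.29464518e-04  2.60585336e-04]
 [ 4.93613788e-04  2.67173449e-01 -9.63648330e-01 -1.61601894e-01]
 [ 0.00000000e+00  0.00000000e+00  0.00000000e+00  1.00000000e+00]]
[0.56281789 0.21886022 0.29932623] [-1.79928000e+02  1.05111631e-01 -4.90855969e+00]
```

View pics/w1.png

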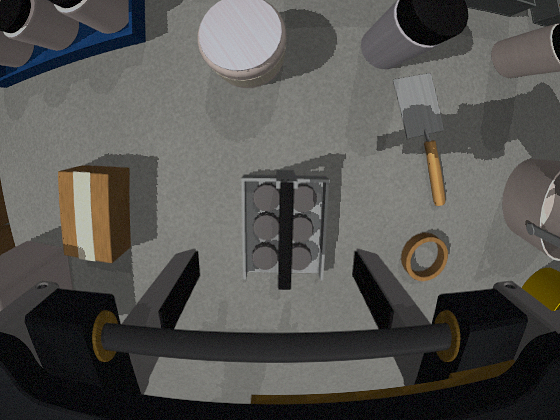

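The wrist view shows the bar running from (287,182) to (285,289), between the fingers. The arm was still settling, so I'll hold and then measure the bar from near.

Call:
jog_arm([
  [[0,0,6,0],[0,0,10,0],[0,0,10,0],[0,0,10,0],[0,0,10,0]],
])

```text
time_s: 2.65
eef_pos: [0.5655, 0.2143, 0.2031]
eef_rot: [-179.9, -0.2, -5.4]
force: [-0.4, 0.2, -0.6]
gripper_width: 0.0935
grip_force: 0.0
```

```bash
cat >> h.py <<'E'
from scipy.spatial.transform import Rotation as Ro
def wcloud(w,st):
    v,u=np.mgrid[0:420,0:560]; K=w["mtx"]; a=(u-K[0,2])/K[0,0]; b=(v-K[1,2])/K[1,1]
    r=np.hypot(a,b)+1e-9; t=np.tan(r)/r; d=w["depth"]
    c=np.stack([a*t*d,-b*t*d,-d],-1); T=w["tool_from_camera"]
    p=c@T[:3,:3].T+T[:3,3]
    R=Ro.from_euler("xyz",st["eef_rot"],degrees=True).as_matrix()
    return p, p@R.T+st["eef_pos"]
E
python3 - <<'E'
from h import *
from rig import env, imaging
s=env.get_state(); w=imaging.snapshot("wrist"); p,P=wcloud(w,s); print(s["eef_pos"],s["eef_rot"])
m=(w["color"].max(2)<70)&(abs(P[...,2]-.109)<.012)&(abs(P[...,0]-.52)<.12)&(abs(P[...,1]-.22)<.03)
print(m.sum(),line(P[m]),line(p[m]))
E
```

```text
[0.56547175 0.21431347 0.20314982] [-179.89923723   -0.22701477   -5.35768405]
2342 [522.8 216.3 123.3  23.9 174.6 108.3] [-4.310e+01  2.100e+00  1.233e+02  2.390e+01  1.000e-01  9.470e+01]
```

Call:
jog_arm([
  [[0,0.1,4,0],[0,0.1,8,0],[0,0.1,10.0,0],[0,0.1,10.0,0]],
])

```text
time_s: 3.1
eef_pos: [0.5629, 0.213, 0.0997]
eef_rot: [179.9, 0.1, -5.3]
force: [-0.8, -0.2, -0.0]
gripper_width: 0.0938
grip_force: 0.0
```

Call:
jog_arm([
  [[0,0,0,0],[0,0,0,0],[0,0,0,0],[0,0,0,0],[0,0,0,0],[0,0,0,0],[0,0,0,0],[0,0,0,0]],
], claw=1.4)

```text
time_s: 3.9
eef_pos: [0.5635, 0.2134, 0.1004]
eef_rot: [180.0, 0.0, -5.3]
force: [-1.1, -0.1, -0.5]
gripper_width: 0.0334
grip_force: 0.0
```

Call:
jog_arm([
  [[0,0,0,0],[0,0,0,0],[0,0,0,0],[0,0,0,0],[0,0,0,0]],
])

```text
time_s: 4.4
eef_pos: [0.5636, 0.2133, 0.1004]
eef_rot: [180.0, -0.0, -5.3]
force: [-0.2, -0.5, -1.3]
gripper_width: 0.0157
grip_force: 30.0
```

Call:
jog_arm([
  [[0,0,-0.5,0],[0,0,-1,0],[0,0,-1.5,0],[0,0,-2,0],[0,0,-2,0]],
])

```text
time_s: 4.9
eef_pos: [0.5641, 0.2137, 0.1214]
eef_rot: [-180.0, -0.1, -5.3]
force: [-0.7, 1.2, -3.6]
gripper_width: 0.0154
grip_force: 30.0
```

```bash
cat >> h.py <<'E'
def barfit(w,st,dump=False):
    "bar in tool frame: black points near the TCP plane ahead (-x) ; returns pitch (front-down +)"
    p,P=wcloud(w,st)
    m=(w["color"].max(2)<75)&(abs(p[...,1])<.013)&(p[...,0]<-.012)&(p[...,0]>-.13)&(p[...,2]>-.03)&(p[...,2]<.13)
    q=p[m]; k=np.polyfit(q[:,0],q[:,2],1)
    return m.sum(), -np.degrees(np.arctan(k[0])), k[1]*1000, q[:,0].min()*1000
E
python3 - <<'E'
from h import *
from rig import env, imaging
s=env.get_state(); print(s["eef_pos"],s["force"],s["wrist_torque"],s["grip_force"])
w=imaging.snapshot("wrist"); print(barfit(w,s)); cv2.imwrite("pics/w2.png",w["color"][:,:,::-1]); np.savez("pics/w2.npz",**w)
E
```

```text
[0.5641432  0.21370169 0.1214317 ] [-0.67005741  1.21864822 -3.64599325] [ 0.03464454 -0.1209641  -0.04939781] 29.999189972877502
(np.int64(1644), np.float64(4.5586943903632475), np.float64(-9.663479018376776), np.float64(-90.09096861015986))
```

View pics/w2.png

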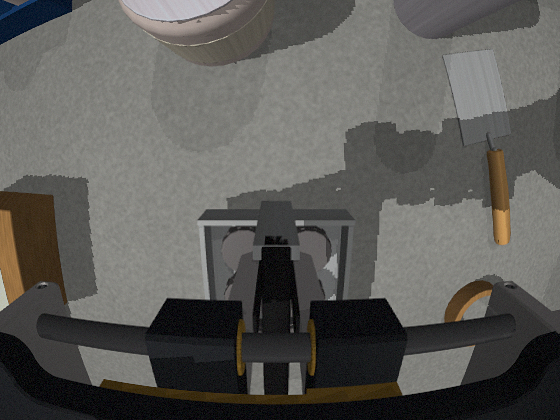

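Wrist view: the post and back wall sit at (276,225) with the bar between the pads, and the bar's front is hidden. I'll measure the tilt from the fixed cameras instead.

```bash
cat >> h.py <<'E'
def tilt(n,zmin,st,imaging):
    "front-down tilt of the tray from bar and wall points, in the grip's frame (x' along tray axis)"
    s=imaging.snapshot(n); P=cloud(s); y=np.radians(st["eef_rot"][2]); q=P-st["eef_pos"]
    a=q[...,0]*np.cos(y)+q[...,1]*np.sin(y); b=-q[...,0]*np.sin(y)+q[...,1]*np.cos(y)
    dark=s["color"].max(2)<65
    m=dark&(s["depth"]>0)&(abs(b)<.0095)&(a<-.02)&(a>-.125)&(abs(q[...,2]-a*0)<.1)&(P[...,2]>zmin)
    k=np.polyfit(a[m],q[...,2][m],1) if m.sum()>20 else [0,0]
    return s,a,b,P,m.sum(),round(np.degrees(np.arctan(k[0])),1),np.round(k[1]*1000,1)
E
python3 - <<'E'
from h import *
from rig import env, imaging
s=env.get_state()
for n in("scene","top"):
    r=tilt(n,.06,s,imaging); print(n,r[4:])
    a,b,P=r[1:4]; c=r[0]["color"]
    for lo in range(-160,30,20):
        m=(abs(b)<.075)&(a>lo/1e3)&(a<lo/1e3+.02)&(P[...,2]>.012)&(P[...,2]<.085)&(abs(b)>.045)
        print(lo,m.sum(),np.round(np.percentile(P[m][:,2],[50,95]),3) if m.sum() else '')
    cv2.imwrite(f"pics/{n}2.png",c[:,:,::-1])
E
```

```text
scene (np.int64(60), np.float64(-3.6), np.float64(0.5))
-160 0 
-140 26 [0.038 0.053]
-120 40 [0.036 0.051]
-100 39 [0.039 0.052]
-80 34 [0.041 0.051]
-60 39 [0.037 0.053]
-40 59 [0.038 0.053]
-20 81 [0.037 0.053]
0 82 [0.045 0.057]
20 0 
top (np.int64(0), np.float64(0.0), np.int64(0))
-160 1 [0.013 0.013]
-140 16 [0.031 0.051]
-120 18 [0.047 0.053]
-100 22 [0.028 0.054]
-80 18 [0.043 0.053]
-60 19 [0.028 0.053]
-40 19 [0.029 0.05 ]
-20 5 [0.025 0.045]
0 0 
20 0
```

The walls are level, so the grip holds rigidly at 30 N. Next I'll see whether a wider claw setting lowers the grip force, staying low over the bench.

Call:
jog_arm([
  [[0,0,0,0],[0,0,0,0],[0,0,0,0]],
], claw=1.55)

```text
time_s: 5.35
eef_pos: [0.5635, 0.2133, 0.1203]
eef_rot: [180.0, 0.0, -5.3]
force: [-0.5, -0.1, -3.7]
gripper_width: 0.016
grip_force: 16.3
```

Call:
jog_arm([
  [[0,0,0,0],[0,0,0,0],[0,0,0,0]],
], claw=1.6)

```text
time_s: 5.65
eef_pos: [0.5639, 0.2134, 0.1209]
eef_rot: [-180.0, -0.0, -5.3]
force: [-0.5, -0.4, -0.1]
gripper_width: 0.0157
grip_force: 0.2
```

Grip force follows the claw setting: 16 N at 1.55 and about 0 at 1.6, where the tray slid back to the bench. Checking how it stands.

```bash
cat >> h.py <<'E'
def report(imaging,st,n="scene"):
    r=tilt(n,.06,st,imaging); a,b,P=r[1:4]; out=[]
    for lo in range(-150,30,20):
        m=(abs(b)<.075)&(a>lo/1e3)&(a<lo/1e3+.02)&(P[...,2]>.012)&(P[...,2]<st["eef_pos"][2]-.03)&(abs(b)>.045)
        out.append((lo,int(m.sum()),*(np.round(np.percentile(P[m][:,2],[5,95])*1000) if m.sum()>5 else ())))
    print(n,r[4:],out); return r
E
python3 - <<'E'
from h import *
from rig import env, imaging
s=env.get_state(); r=report(imaging,s); cv2.imwrite("pics/scene3.png",cv2.resize(r[0]["color"][180:330,250:450,::-1],(800,600)))
E
```

```text
scene (np.int64(8), np.float64(0.0), np.int64(0)) [(-150, 0), (-130, 10, np.float64(18.0), np.float64(33.0)), (-110, 19, np.float64(14.0), np.float64(34.0)), (-90, 26, np.float64(15.0), np.float64(32.0)), (-70, 20, np.float64(16.0), np.float64(32.0)), (-50, 21, np.float64(17.0), np.float64(33.0)), (-30, 44, np.float64(13.0), np.float64(33.0)), (-10, 48, np.float64(13.0), np.float64(33.0)), (10, 61, np.float64(13.0), np.float64(36.0))]
```

View pics/scene3.png

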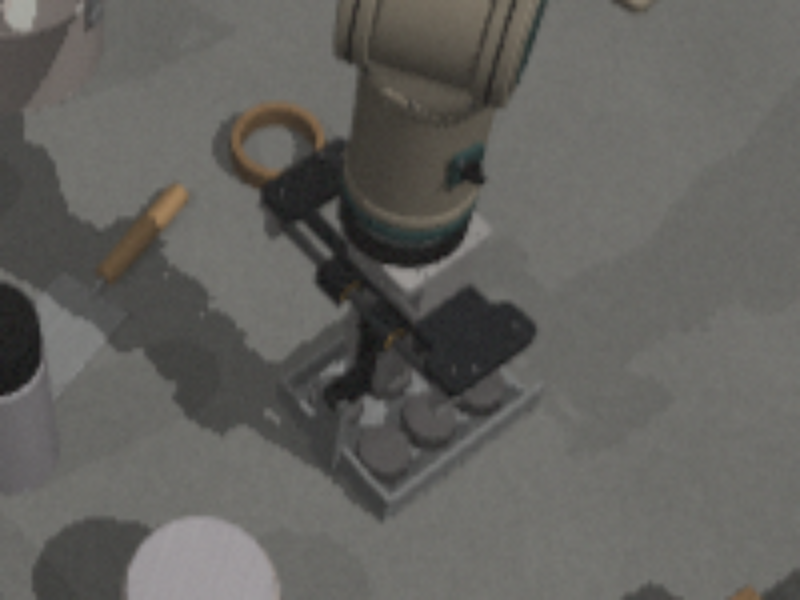

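The tray stands flat with the caps undisturbed, and the fingertips now overlap only the bar's top 6 mm, which lets it pivot more easily. I'll regrip with less force, lift 2 cm, then ease off step by step.

Call:
jog_arm([
  [[0,0,0,0],[0,0,0,0],[0,0,-0.5,0],[0,0,-1,0],[0,0,-1.5,0],[0,0,-2,0],[0,0,-2,0]],
], claw=1.55)

```text
time_s: 6.4
eef_pos: [0.5642, 0.2137, 0.1414]
eef_rot: [-180.0, -0.1, -5.3]
force: [0.9, 0.2, -4.1]
gripper_width: 0.0158
grip_force: 11.5
```

Call:
jog_arm([
  [[0,0,0,0],[0,0,0,0],[0,0,0,0]],
], claw=1.57)

```text
time_s: 6.7
eef_pos: [0.5641, 0.2135, 0.1406]
eef_rot: [-180.0, -0.1, -5.3]
force: [1.2, 0.2, -1.4]
gripper_width: 0.0158
grip_force: 6.9
```

```bash
python3 - <<'E'
from h import *
from rig import env, imaging
s=env.get_state(); print(s["eef_pos"],s["force"],s["wrist_torque"],s["grip_force"]); report(imaging,s)
E
```

```text
[0.56406924 0.21345753 0.14063458] [ 1.15116863  0.1735873  -1.36290427] [ 0.05298568 -0.32914824  0.01989915] 6.928570121526718
scene (np.int64(11), np.float64(0.0), np.int64(0)) [(-150, 0), (-130, 0), (-110, 14, np.float64(17.0), np.float64(33.0)), (-90, 23, np.float64(16.0), np.float64(38.0)), (-70, 34, np.float64(13.0), np.float64(42.0)), (-50, 42, np.float64(16.0), np.float64(43.0)), (-30, 70, np.float64(18.0), np.float64(48.0)), (-10, 69, np.float64(22.0), np.float64(52.0)), (10, 78, np.float64(24.0), np.float64(55.0))]
```

The tray pivots at 7 N: the lip is on the bench and the rear is up, at about 8.6°. With its lip on the bench, the tilt follows directly from the gripper's arc. I'll follow that arc to about 22°.

Call:
jog_arm([
  [[-0.7,0,-0.6,0],[-1.5,0,-1.25,0],[-2.3,0,-1.85,0],[-3.2,0,-2.4,0],[-3.2,0,-2.4,0]],
], claw=1.57)

```text
time_s: 7.25
eef_pos: [0.53, 0.217, 0.1655]
eef_rot: [-180.0, 0.0, -5.2]
force: [0.5, 0.1, -3.6]
gripper_width: 0.0157
grip_force: 6.5
```

```bash
python3 - <<'E'
from h import *
from rig import env, imaging
s=env.get_state(); print(s["eef_pos"],s["force"],s["wrist_torque"],s["grip_force"]); r=report(imaging,s)
cv2.imwrite("pics/scene4.png",cv2.resize(r[0]["color"][180:330,250:450,::-1],(800,600)))
E
```

```text
[0.53001656 0.21701655 0.16547589] [ 0.47091795  0.14778195 -3.55574007] [0.05232891 0.18038994 0.02538965] 6.530139595270157
scene (np.int64(21), np.float64(7.4), np.float64(-22.8)) [(-150, 0), (-130, 0), (-110, 0), (-90, 26, np.float64(20.0), np.float64(45.0)), (-70, 34, np.float64(22.0), np.float64(52.0)), (-50, 46, np.float64(30.0), np.float64(60.0)), (-30, 55, np.float64(35.0), np.float64(66.0)), (-10, 73, np.float64(41.0), np.float64(73.0)), (10, 69, np.float64(48.0), np.float64(80.0))]
```

View pics/scene4.png

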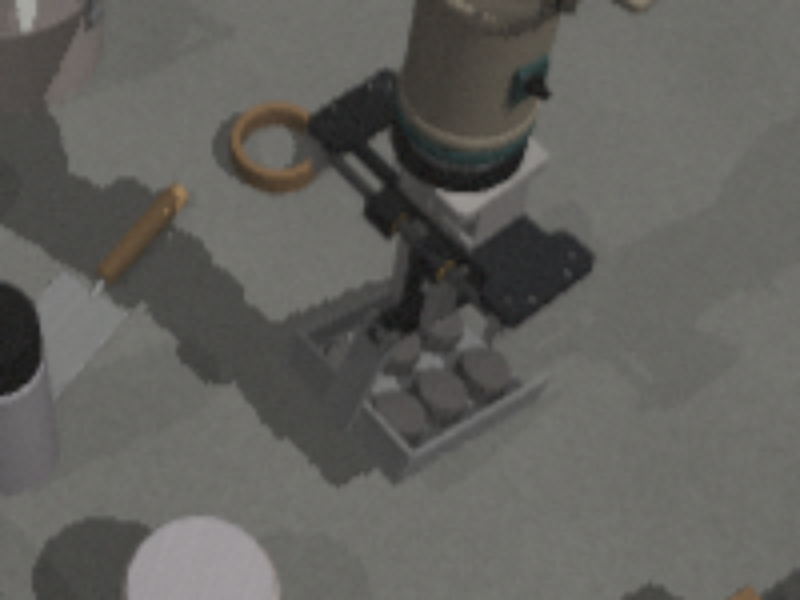

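It works: the tilt is about 19°, the caps stay put (around (440,385) in the crop), and the grip carries the weight. Next is a softer grip and on to about 28°.

Call:
jog_arm([
  [[0,0,0,0],[-0.4,0,0,0],[-0.8,0,-0.25,0],[-1.2,0,-0.5,0],[-1.7,0,-0.7,0],[-1.7,0,-0.7,0]],
], claw=1.58)

```text
time_s: 7.9
eef_pos: [0.514, 0.2182, 0.1719]
eef_rot: [-180.0, 0.0, -5.3]
force: [0.1, 0.0, -2.9]
gripper_width: 0.0159
grip_force: 4.0
```

```bash
python3 - <<'E'
from h import *
from rig import env, imaging
s=env.get_state(); print(s["eef_pos"],s["force"],s["wrist_torque"],s["grip_force"]); r=report(imaging,s)
E
```

```text
[0.51404308 0.21823608 0.17185696] [ 0.14140568  0.01712381 -2.86617632] [ 0.0886154   0.0709987  -0.03671379] 4.0290264040231705
scene (np.int64(28), np.float64(6.5), np.float64(-31.0)) [(-150, 0), (-130, 0), (-110, 0), (-90, 11, np.float64(27.0), np.float64(43.0)), (-70, 26, np.float64(20.0), np.float64(49.0)), (-50, 51, np.float64(29.0), np.float64(59.0)), (-30, 42, np.float64(34.0), np.float64(68.0)), (-10, 70, np.float64(44.0), np.float64(76.0)), (10, 72, np.float64(51.0), np.float64(85.0))]
```

Call:
jog_arm([
  [[-0.4,0,-0.2,0],[-0.8,0,-0.35,0],[-1.2,0,-0.5,0],[-1.2,0,-0.5,0]],
], claw=1.58)

```text
time_s: 8.35
eef_pos: [0.5021, 0.2192, 0.1767]
eef_rot: [-180.0, 0.0, -5.3]
force: [0.8, -0.0, -3.4]
gripper_width: 0.0162
grip_force: 3.9
```

Call:
jog_arm([
  [[0,0,0,0],[0,0,-0.3,0],[0,0,-1,0],[0,0,-2,0],[0,0,-2,0]],
], claw=1.3)

```text
time_s: 8.85
eef_pos: [0.5041, 0.2195, 0.1983]
eef_rot: [-179.9, -0.2, -5.3]
force: [0.3, 0.8, -3.9]
gripper_width: 0.0151
grip_force: 30.0
```

```bash
python3 - <<'E'
from h import *
from rig import env, imaging
s=env.get_state(); print(s["eef_pos"],s["force"],s["wrist_torque"],s["grip_force"]); r=report(imaging,s)
t=imaging.snapshot("top"); c=t["color"][170:260,170:290,::-1]
cv2.imwrite("pics/tilt28.png",np.hstack([cv2.resize(r[0]["color"][180:330,290:420,::-1],(390,450)),cv2.resize(c,(400,450))]))
E
```

```text
[0.50405391 0.21954986 0.1982846 ] [ 0.33189108  0.83622164 -3.93934436] [ 0.13457095 -0.03274443 -0.03531974] 29.999064803123474
scene (np.int64(37), np.float64(17.9), np.float64(-23.5)) [(-150, 0), (-130, 0), (-110, 0), (-90, 5), (-70, 27, np.float64(41.0), np.float64(75.0)), (-50, 49, np.float64(53.0), np.float64(84.0)), (-30, 37, np.float64(62.0), np.float64(93.0)), (-10, 73, np.float64(69.0), np.float64(101.0)), (10, 70, np.float64(77.0), np.float64(111.0))]
```

View pics/tilt28.png

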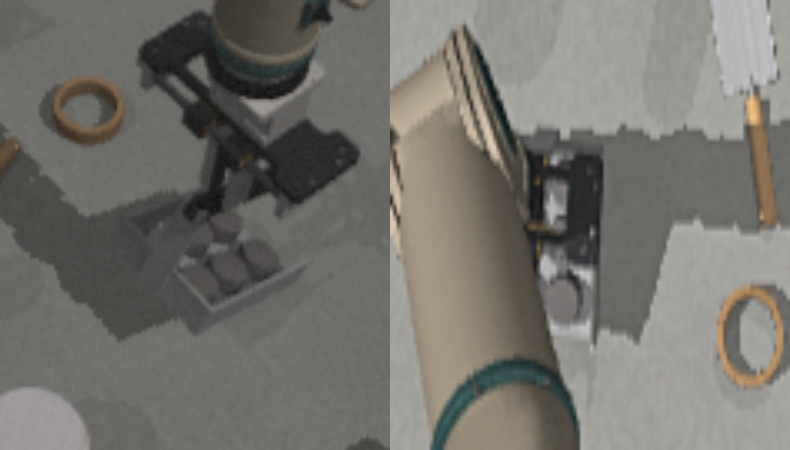

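The tilt is about 24-25°, held at 30 N, with the caps still in the tray (five visible in the left half, and the full weight of 3.9 N). Now a smooth carry to the pail's far side, tray front facing the pail's centre.

Call:
jog_arm([
  [[0,0,-0.5,0],[0,0,-1.5,0],[0,0,-3,0],[0,0,-5,0],[0,0,-7.5,0],[0,0,-10,0],[0,0,-12.5,0],[0,0,-14.8,0],[0,0,-16.5,0],[0,0,-17.4,0],[0,0,-17.7,0]],
])

```text
time_s: 10.05
eef_pos: [0.503, 0.2191, 0.3746]
eef_rot: [-179.9, -0.1, -5.3]
force: [-0.2, 1.2, -3.9]
gripper_width: 0.0152
grip_force: 30.0
```

Call:
jog_arm([
  [[0.1,0.25,0,-0.1],[0.38,1.0,0,-0.5],[0.84,2.22,0,-1.2],[1.48,3.9,0,-2.1],[2.27,5.97,0,-3.2],[3.19,8.41,0,-4.5],[4.23,11.14,0,-6],[5.36,14.1,0,-7.5],[6.54,17.2,0,-9.2],[7.75,20.4,0,-10.9],[8.96,23.6,0,-12.6],[10.14,26.7,0,-14.3],[11.27,29.66,0,-15.8],[12.31,32.39,0,-17.3],[13.23,34.83,0,-18.6],[14.02,36.9,0,-19.7],[14.66,38.58,0,-20.6],[15.12,39.8,0,-21.3],[15.4,40.55,0,-21.7],[15.5,40.8,0,-21.8]],
])

```text
time_s: 12.05
eef_pos: [0.6192, -0.2025, 0.3728]
eef_rot: [-180.0, 0.1, 16.5]
force: [0.1, 0.6, -4.2]
gripper_width: 0.0151
grip_force: 30.0
```

```bash
python3 - <<'E'
from h import *
from rig import env, imaging
s=env.get_state(); print(s["eef_pos"],s["eef_rot"],s["force"],s["wrist_torque"],s["grip_force"]); 
for n in("scene","top"):
    r=report(imaging,s,n); P=r[3]; a,b=r[1:3]
    m=(a>-.2)&(a<0.02)&(abs(b)<.07)&(P[...,2]>.19)&(P[...,2]<s["eef_pos"][2]-.02)
    print("front a,z:",np.round(np.percentile(a[m],[0.5,2,5])*1000),np.round(np.percentile(P[m][:,2],[0.5,2,5])*1000), r[1][m].size)
E
```

```text
[ 0.61922524 -0.20245125  0.37283089] [-1.79980026e+02  6.03439939e-02  1.64547628e+01] [ 0.12023023  0.61904265 -4.18574232] [ 0.00385208 -0.02160439  0.00551456] 29.99586671590805
scene (np.int64(115), np.float64(22.1), np.float64(-19.5)) [(-150, 58, np.float64(15.0), np.float64(111.0)), (-130, 72, np.float64(15.0), np.float64(182.0)), (-110, 117, np.float64(16.0), np.float64(182.0)), (-90, 132, np.float64(22.0), np.float64(236.0)), (-70, 217, np.float64(26.0), np.float64(246.0)), (-50, 109, np.float64(73.0), np.float64(256.0)), (-30, 51, np.float64(236.0), np.float64(265.0)), (-10, 45, np.float64(244.0), np.float64(274.0)), (10, 69, np.float64(252.0), np.float64(285.0))]
front a,z: [-83. -76. -69.] [220. 225. 231.] 881
top (np.int64(0), np.float64(0.0), np.int64(0)) [(-150, 5), (-130, 10, np.float64(19.0), np.float64(182.0)), (-110, 10, np.float64(175.0), np.float64(182.0)), (-90, 12, np.float64(84.0), np.float64(239.0)), (-70, 46, np.float64(65.0), np.float64(246.0)), (-50, 42, np.float64(120.0), np.float64(258.0)), (-30, 33, np.float64(232.0), np.float64(267.0)), (-10, 26, np.float64(241.0), np.float64(277.0)), (10, 13, np.float64(255.0), np.float64(284.0))]
front a,z: [-73. -68. -64.] [213. 216. 220.] 317
```

The tilt is 25-26° and the lip is at pail x of about +28 mm, 0.21 m high, with full weight in hand. Lower the lip to just above the rim, then shake: a slow move forward, then a quick pull back along the slope.

Call:
jog_arm([
  [[0,0,0.5,0],[0,0,1.5,0],[0,0,3,0],[0,0,4.5,0],[0,0,6,0],[0,0,7.3,0],[0,0,8.2,0],[0,0,8.6,0],[0,0,8.6,0]],
])

```text
time_s: 13.05
eef_pos: [0.6193, -0.2014, 0.287]
eef_rot: [-180.0, 0.0, 16.5]
force: [0.4, -0.1, -3.1]
gripper_width: 0.0151
grip_force: 30.0
```

Call:
jog_arm([
  [[-0.2,0,0,0],[-0.6,0,0,0],[-1.1,0,0,0],[-1.6,0,0,0],[-1.9,0,0,0],[-2,0,0,0],[-2,0,0,0],[1.2,0,-1.4,0],[1.2,0,-1.4,0],[1.2,0,-1.4,0]],
])

```text
time_s: 14.05
eef_pos: [0.6322, -0.1973, 0.3016]
eef_rot: [180.0, -0.1, 16.6]
force: [-1.8, -0.3, -3.6]
gripper_width: 0.0149
grip_force: 30.0
```

```bash
python3 - <<'E'
from h import *
from rig import env, imaging
s=env.get_state(); print(s["eef_pos"],s["force"],s["wrist_torque"],s["grip_force"]); r=report(imaging,s)
t=imaging.snapshot("top"); 
cv2.imwrite("pics/pour1.png",np.hstack([cv2.resize(r[0]["color"][100:240,180:310,::-1],(390,420)),cv2.resize(t["color"][150:260,290:400,::-1],(400,420))]))
E
```

```text
[ 0.63215127 -0.19725418  0.30160126] [-1.75111514 -0.31518425 -3.56516861] [-0.05507949  0.08166481 -0.00081762] 29.997848868370056
scene (np.int64(95), np.float64(25.0), np.float64(-19.6)) [(-150, 93, np.float64(25.0), np.float64(107.0)), (-130, 124, np.float64(22.0), np.float64(183.0)), (-110, 97, np.float64(19.0), np.float64(110.0)), (-90, 140, np.float64(20.0), np.float64(111.0)), (-70, 121, np.float64(29.0), np.float64(172.0)), (-50, 68, np.float64(153.0), np.float64(183.0)), (-30, 54, np.float64(159.0), np.float64(192.0)), (-10, 40, np.float64(170.0), np.float64(201.0)), (10, 65, np.float64(182.0), np.float64(214.0))]
```

View pics/pour1.png

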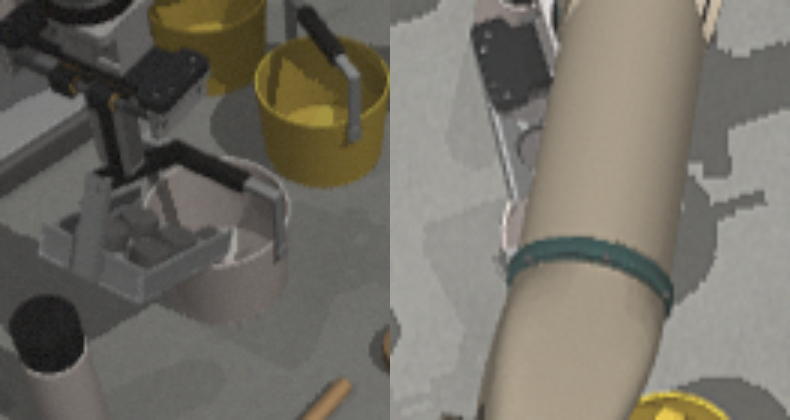

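Left crop: the tray is over the pail's near half, and the caps are still in it around (150,245). I'll track them numerically in the tray's own frame from now on.

```bash
cat >> h.py <<'E'
def caps(env,imaging):
    st=env.get_state(); s=imaging.snapshot("scene"); P=cloud(s); y=np.radians(st["eef_rot"][2]); q=P-st["eef_pos"]
    a=q[...,0]*np.cos(y)+q[...,1]*np.sin(y); b=-q[...,0]*np.sin(y)+q[...,1]*np.cos(y); z=q[...,2]
    # tilt from the left side wall's top edge (b ~ +57 mm)
    A=[];Z=[]
    for lo in np.arange(-.07,.05,.01):
        m=(b>.045)&(b<.07)&(a>lo)&(a<lo+.01)&(z>-.16)&(z<-.03)
        if m.sum()>3: A.append(lo+.005); Z.append(np.percentile(z[m],95))
    f=np.arctan(np.polyfit(A,Z,1)[0]); c,n=np.cos(f),np.sin(f)
    z2=z+.0145; xt=a*c+z2*n+.062; zt=-a*n+z2*c+.106
    g=s["color"].astype(int); m=(abs(b)<.055)&(zt>.019)&(zt<.028)&(xt>-.1)&(xt<.075)
    h=np.histogram(xt[m]*1000,np.arange(-100,80,10))[0]
    pc=np.array([.514,-.233,0]); d=np.hypot(P[...,0]-pc[0],P[...,1]-pc[1])
    pm=(d<.065)&(P[...,2]>.003)&(P[...,2]<.1)
    print("t",st["time_s"],"tcp",np.round(st["eef_pos"],4),"Fz",round(st["force"][2],2),"grip",round(st["grip_force"],1),"tilt",round(np.degrees(f),1),"capx",h.tolist())
    print(" pail z hist",np.histogram(P[pm][:,2],np.arange(0,.11,.01))[0].tolist())
    return s,a,b,xt,zt
E
python3 - <<'E'
from h import *
from rig import env, imaging
caps(env,imaging)
E
```

```text
t 14.15 tcp [ 0.6299 -0.1986  0.301 ] Fz -3.19 grip 30.0 tilt 24.4 capx [0, 0, 0, 0, 2, 11, 36, 49, 45, 11, 15, 39, 42, 37, 6, 3, 4]
 pail z hist [76, 9, 1, 1, 0, 3, 22, 0, 0, 0]
```

Call:
jog_arm([
  [[-0.6,0,0.3,0],[-1.6,0,0.8,0],[-2.6,0,1.2,0],[-3.2,0,1.4,0],[0.3,0,-0.1,0],[0.3,0,-0.1,0],[-0.6,0,0.3,0],[-1.6,0,0.8,0],[-2.6,0,1.2,0],[-3.2,0,1.4,0],[0.3,0,-0.1,0],[0.3,0,-0.1,0]],
])

```text
time_s: 15.4
eef_pos: [0.6371, -0.1954, 0.3037]
eef_rot: [180.0, -0.3, 16.6]
force: [2.0, 0.1, -3.0]
gripper_width: 0.0154
grip_force: 30.0
```

```bash
python3 - <<'E'
from h import *
from rig import env, imaging
caps(env,imaging)
E
```

```text
t 15.4 tcp [ 0.6371 -0.1954  0.3037] Fz -3.01 grip 30.0 tilt 30.4 capx [0, 0, 0, 0, 5, 6, 4, 5, 6, 0, 0, 0, 0, 0, 7, 6, 7]
 pail z hist [54, 7, 9, 42, 73, 1, 0, 0, 0, 0]
```

Most caps have left the tray and the pail now shows fill at 30-50 mm. Moving the lip back inside the mouth and checking.

Call:
jog_arm([
  [[-0.6,0,0,0],[-1.6,0,0,0],[-2.2,0,0,0],[-2.5,0,0,0],[-2.5,0,0,0]],
])

```text
time_s: 15.95
eef_pos: [0.6091, -0.2051, 0.3028]
eef_rot: [180.0, -0.0, 16.4]
force: [-0.6, 0.0, -2.2]
gripper_width: 0.0153
grip_force: 30.0
```

```bash
python3 - <<'E'
from h import *
from rig import env, imaging
r=caps(env,imaging); t=imaging.snapshot("top")
cv2.imwrite("pics/pour2.png",np.hstack([cv2.resize(r[0]["color"][110:240,180:310,::-1],(390,420)),cv2.resize(t["color"][150:260,290:400,::-1],(400,420))]))
E
```

```text
t 15.95 tcp [ 0.6091 -0.2051  0.3028] Fz -2.23 grip 30.0 tilt 24.1 capx [0, 0, 0, 0, 5, 4, 6, 6, 6, 2, 0, 0, 0, 0, 2, 6, 7]
 pail z hist [25, 6, 3, 38, 63, 0, 0, 0, 0, 0]
```

The weight is down to 2.2 N, so the tray is empty. Back out past the handle, rise, and carry the tray back to its place.

Call:
jog_arm([
  [[0.8,0,0,0],[2,0,0,0],[3,0,0,0],[3,0,-1.5,0],[3,0,-4,0],[3,0,-6.5,0],[3,0,-8,0],[3,0,-8,0]],
])

```text
time_s: 16.85
eef_pos: [0.6405, -0.1958, 0.3849]
eef_rot: [179.9, -0.3, 16.5]
force: [0.3, -0.1, -3.1]
gripper_width: 0.0153
grip_force: 30.0
```

Call:
jog_arm([
  [[0,-1,0,0.5],[0,-3,0,1.5],[-0.1,-6,0,3],[-0.2,-9.5,0,4.5],[-0.3,-13,0,6.5],[-0.4,-16.5,0,8],[-0.5,-20,0,10],[-0.6,-23.5,0,12],[-0.7,-27,0,13.5],[-0.8,-30.5,0,15],[-0.9,-34,0,17],[-1,-37.5,0,19],[-1.1,-40.5,0,20.5],[-1.2,-42.7,0,21.5],[-1.2,-43.7,0,21.8],[-1.2,-43.7,0,21.8],[-1.2,-43.7,0,21.8]],
])

```text
time_s: 18.55
eef_pos: [0.5032, 0.2184, 0.382]
eef_rot: [179.9, 0.0, -5.4]
force: [0.4, 0.0, -2.1]
gripper_width: 0.0149
grip_force: 30.0
```

```bash
python3 - <<'E'
from h import *
from rig import env, imaging
r=caps(env,imaging)
for n in("top","scene"):
    s=imaging.snapshot(n); P=cloud(s); hs=(P[...,2]>.012)&(P[...,2]<.1)
    d=np.hypot(P[...,0]-.514,P[...,1]+.233)
    m=(d<.068)&(P[...,2]>.002)&(P[...,2]<.105); print(n,"pail z",np.histogram(P[m][:,2],np.arange(0,.11,.01))[0].tolist())
    m=(P[...,2]>.1)&(P[...,2]<.118)&(d<.1); print(" rim",line(P[m]))
    m=(P[...,2]>.16)&(P[...,2]<.2)&(d<.12); print(" handle",line(P[m]))
    if n=="top":
        m=hs&(d>.085)&(d<.3)&(P[...,1]<.2); k,l,stt,cc=cv2.connectedComponentsWithStats(m.astype(np.uint8))
        for i in range(1,k):
            if stt[i,4]>12: print("  blob",stt[i],np.round(P[l==i].mean(0),3))
    c=s["color"][150:260,290:400] if n=="top" else s["color"][120:220,210:310]
    cv2.imwrite(f"pics/pail_{n}.png",cv2.resize(c[:,:,::-1],(400,400),interpolation=cv2.INTER_CUBIC))
cv2.imwrite("pics/pail.png",np.hstack([cv2.imread("pics/pail_top.png"),cv2.imread("pics/pail_scene.png")]))
E
```

```text
t 18.55 tcp [0.5032 0.2184 0.382 ] Fz -2.12 grip 30.0 tilt 24.1 capx [0, 0, 0, 0, 0, 0, 0, 0, 0, 0, 0, 2, 7, 7, 4, 8, 7]
 pail z hist [88, 16, 14, 61, 98, 1, 0, 0, 0, 0]
top pail z [300, 66, 149, 114, 109, 2, 0, 0, 0, 0]
 rim [ 514.5 -233.   157.7  156.9   57.   109. ]
 handle [ 514.3 -232.4  169.    17.9  106.1  182.4]
  blob [314 148  17  14  96] [ 0.732 -0.162  0.058]
  blob [410 181  14  52 369] [ 0.537 -0.518  0.039]
  blob [277 189   9  26 124] [ 0.565 -0.015  0.019]
  blob [268 227  20  21 128] [ 0.433 -0.001  0.025]
  blob [357 254  32  25 204] [ 0.329 -0.363  0.058]
  blob [342 257  11  13  23] [ 0.335 -0.247  0.066]
  blob [404 257  12  13  50] [ 0.336 -0.471  0.063]
  blob [342 272   5  15  23] [ 0.283 -0.237  0.056]
  blob [373 282  15   8  63] [ 0.255 -0.37   0.053]
  blob [351 290  12   7  24] [ 0.227 -0.286  0.052]
scene pail z [97, 33, 21, 72, 99, 4, 3, 0, 0, 0]
 rim [ 516.9 -231.3  157.6  155.7  154.6  109. ]
 handle [ 515.6 -233.1  170.6   22.7  106.3  181.6]
```

View pics/pail.png

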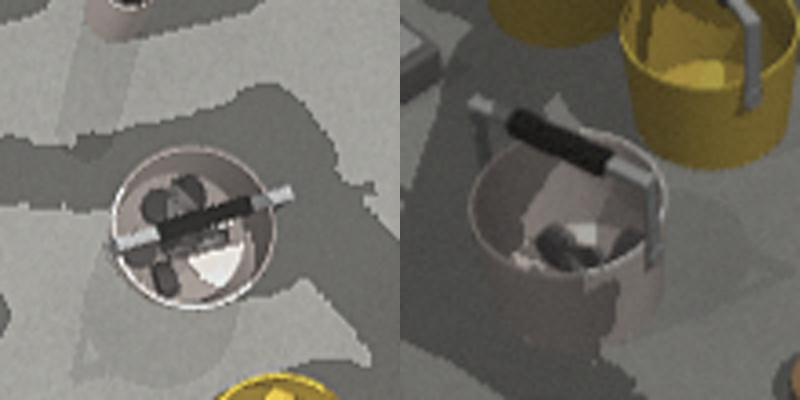

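Six caps' worth of weight has gone. The dark caps lie inside the pail, there is no stray blob around it, and pail and handle have not moved. Now I lower the tray and reverse the arc on the bench to lay it flat.

Call:
jog_arm([
  [[0,0,2,0],[0,0,6,0],[0,0,10,0],[0,0,14,0],[0,0,17.5,0],[0,0,19.5,0],[0,0,20.5,0],[0,0,21.2,0],[0,0,21.2,0]],
])

```text
time_s: 19.6
eef_pos: [0.5034, 0.2194, 0.1705]
eef_rot: [180.0, -0.0, -5.3]
force: [0.2, 0.6, -2.8]
gripper_width: 0.0155
grip_force: 30.0
```

Call:
jog_arm([
  [[0,0,0,0],[0.8,0,0.4,0],[1.6,0,0.9,0],[2.4,0,1.5,0],[3.1,0,2.1,0],[3.8,0,2.75,0],[4.5,0,3.4,0],[5.1,0,4.1,0],[5.6,0,4.6,0],[5.6,0,4.8,0],[5.6,0,4.8,0]],
], claw=1.57)

```text
time_s: 20.7
eef_pos: [0.5583, 0.2139, 0.122]
eef_rot: [179.9, 0.1, -5.3]
force: [0.7, -0.6, 0.5]
gripper_width: 0.0158
grip_force: 6.5
```

```bash
python3 - <<'E'
from h import *
from rig import env, imaging
r=caps(env,imaging); report(imaging,env.get_state())
E
```

```text
t 20.7 tcp [0.5583 0.2139 0.122 ] Fz 0.49 grip 6.5 tilt -5.1 capx [0, 0, 0, 0, 0, 0, 0, 0, 0, 0, 0, 0, 0, 1, 3, 3, 2]
 pail z hist [77, 19, 14, 68, 92, 1, 0, 0, 0, 0]
scene (np.int64(8), np.float64(0.0), np.int64(0)) [(-150, 0), (-130, 9, np.float64(15.0), np.float64(33.0)), (-110, 20, np.float64(13.0), np.float64(33.0)), (-90, 21, np.float64(17.0), np.float64(35.0)), (-70, 18, np.float64(14.0), np.float64(34.0)), (-50, 25, np.float64(14.0), np.float64(33.0)), (-30, 44, np.float64(15.0), np.float64(34.0)), (-10, 43, np.float64(15.0), np.float64(33.0)), (10, 48, np.float64(14.0), np.float64(36.0))]
```

The tray is flat, with its wall tops level at 33-34 mm. Release and rise.

Call:
jog_arm([
  [[0,0,0,0],[0,0,0,0],[0,0,0,0],[0,0,-0.5,0],[0,0,-1.5,0],[0,0,-4,0],[0,0,-8,0],[0,0,-12,0],[0,0,-16,0],[0,0,-18,0],[0,0,-18,0]],
], claw=9.4)

```text
time_s: 21.9
eef_pos: [0.5607, 0.2153, 0.3071]
eef_rot: [-179.8, -0.4, -5.3]
force: [0.7, -0.1, 0.1]
gripper_width: 0.0938
grip_force: 0.0
```

```bash
python3 - <<'E'
from h import *
from rig import env, imaging
s=env.get_state(); print(s["eef_pos"],s["eef_rot"],s["joint_positions"])
for n in("scene",):
    t=imaging.snapshot(n); P=cloud(t); m=(abs(P[...,0]-.5)<.12)&(abs(P[...,1]-.22)<.1)&(P[...,2]>.022)&(P[...,2]<.045); print("walls",line(P[m]),np.percentile(P[m][:,2],95))
    m=(abs(P[...,0]-.5)<.12)&(abs(P[...,1]-.22)<.03)&(P[...,2]>.09)&(P[...,2]<.125);print("bar",line(P[m]))
E
```

```text
[0.56067741 0.21534972 0.30706813] [-179.77312576   -0.41459953   -5.30748128] [ -22.69787109   27.02571556   -1.54928315   89.10950738    0.7936265
   63.40284118 -119.73421315]
walls [520.6 218.4 159.1 119.9 174.5  30.9] 0.03749371883212702
bar [534.3 219.9 132.7  25.7 172.4 109.2]
```

Call:
jog_arm([
  [[0,2,0,4],[0,6,0,12],[-0.1,11,0,20],[-0.1,16,0,28],[-0.1,21,0,36],[-0.2,26,0,44],[-0.2,31,0,52],[-0.2,36,0,60],[-0.3,40.5,0,66],[-0.3,44,0,68.3],[-0.3,45,0,68.3],[-0.3,45,2,68.3],[-0.3,45,4,68.3],[-0.3,45,4,68.3],[-0.3,45,4,68.3]],
])

```text
time_s: 23.45
eef_pos: [0.5141, -0.2321, 0.262]
eef_rot: [179.9, 0.1, -73.5]
force: [0.4, -0.3, 0.2]
gripper_width: 0.0943
grip_force: 0.0
```

```bash
python3 - <<'E'
from h import *
from rig import env, imaging
s=env.get_state(); print(s["eef_pos"],s["eef_rot"],s["joint_positions"])
w=imaging.snapshot("wrist"); p,P=wcloud(w,s); d=np.hypot(P[...,0]-.514,P[...,1]+.233)
m=(P[...,2]>.165)&(P[...,2]<.2)&(d<.1); print(line(P[m]),line(p[m]))
m&=w["color"].max(2)<65; print("black",line(P[m]),line(p[m]))
E
```

```text
[ 0.51411949 -0.23214981  0.26198647] [ 1.79930177e+02  8.20073033e-02 -7.35145180e+01] [   8.69223677   27.47135399   19.29995201   98.38030257  -10.60758634
   56.04906994 -131.57429092]
[ 514.9 -234.5  169.6   18.3  106.4  182.7] [ 2.600e+00 -2.000e-01  1.696e+02  1.830e+01  1.000e-01  7.930e+01]
black [ 515.2 -235.2   90.5   18.3  106.4  183.3] [ 3.4 -0.3 90.5 18.3  0.1 78.7]
```

The wrist measurement matches: the black grip is 90×18 mm with its top at 0.183 m, offset 3 mm along the bar. Descend and close.

Call:
jog_arm([
  [[0.3,0,3,0],[0.3,0,6,0],[0.3,0,8,0],[0.3,0,8.8,0],[0.3,0,8.8,0],[0.3,0,8.8,0]],
])

```text
time_s: 24.1
eef_pos: [0.516, -0.2365, 0.1757]
eef_rot: [-179.9, -0.1, -73.6]
force: [0.9, 0.2, 0.1]
gripper_width: 0.0939
grip_force: 0.0
```

Call:
jog_arm([
  [[0,0,0,0],[0,0,0,0],[0,0,0,0],[0,0,0,0],[0,0,0,0],[0,0,0,0],[0,0,0,0],[0,0,0,0],[0,0,0,0],[0,0,0,0],[0,0,0,0],[0,0,0,0],[0,0,0,0],[0,0,0,0]],
], claw=0)

```text
time_s: 25.5
eef_pos: [0.5153, -0.2361, 0.1745]
eef_rot: [-180.0, -0.0, -73.6]
force: [2.7, -0.6, -1.0]
gripper_width: 0.0178
grip_force: 30.0
```

Call:
jog_arm([
  [[0,0,-0.3,0],[0,0,-0.9,0],[0,0,-1.8,0],[0,0,-3,0],[0,0,-4.5,0],[0,0,-6,0],[0,0,-7.5,0],[0,0,-8.8,0],[0,0,-9.7,0],[0,0,-10.2,0],[0,0,-10.4,0],[0,0,-10.4,0],[0,0,-10.4,0]],
])

```text
time_s: 26.8
eef_pos: [0.5147, -0.2359, 0.2779]
eef_rot: [179.9, 0.0, -73.6]
force: [0.1, 0.4, -4.1]
gripper_width: 0.0176
grip_force: 30.0
```

Call:
jog_arm([
  [[0,0,0,0],[0,0,0,0],[0,0,0,0],[0,0,0,0],[0,0,0,0],[0,0,0,0],[0,0,0,0],[0,0,0,0],[0,0,0,0],[0,0,0,0],[0,0,0,0],[0,0,0,0],[0,0,0,0],[0,0,0,0],[0,0,0,0],[0,0,0,0],[0,0,0,0],[0,0,0,0],[0,0,0,0],[0,0,0,0]],
])

```text
time_s: 28.8
eef_pos: [0.5151, -0.2361, 0.2785]
eef_rot: [-180.0, 0.0, -73.6]
force: [-0.1, -0.5, -4.8]
gripper_width: 0.0176
grip_force: 30.0
```

```bash
python3 - <<'E'
from h import *
from rig import env, imaging
s=env.get_state(); print(s["time_s"],s["eef_pos"],s["eef_rot"],s["force"],s["grip_force"],s["gripper_width"])
t=imaging.snapshot("scene"); P=cloud(t); d=np.hypot(P[...,0]-.515,P[...,1]+.233)
m=(d<.1)&(P[...,2]>.195)&(P[...,2]<.225)&(d>.07); q=P[m]; print("rim",line(q)); 
k=np.linalg.lstsq(np.c_[q[:,:2],np.ones(len(q))],q[:,2],rcond=None)[0]; print("tilt deg ~",np.degrees(np.hypot(*k[:2])))
m=(d<.065)&(P[...,2]>.1)&(P[...,2]<.2); print(np.histogram(P[m][:,2],np.arange(.1,.21,.01))[0])
m=(abs(P[...,0]-.5)<.12)&(abs(P[...,1]-.22)<.1)&(P[...,2]>.022)&(P[...,2]<.045); print("tray",line(P[m]))
for n,(x,y) in dict(tape=(.433,0),scr=(.565,-.015)).items():
    m=(np.hypot(P[...,0]-x,P[...,1]-y)<.09)&(P[...,2]>.012)&(P[...,2]<.04); print(n,np.round(P[m].mean(0),3))
E
```

```text
28.8 [ 0.51510099 -0.23610905  0.27847309] [-1.79998221e+02  2.10643875e-03 -7.36026677e+01] [-0.06687447 -0.46339146 -4.82899933] 29.996460378170013 0.017624426522260858
rim [ 517.5 -230.5  157.5  153.8  146.4  209.9]
tilt deg ~ 1.445007792602531
[23 46 15 22 99 23  0  0  0  0]
tray [519.7 218.3 159.2 120.2 174.2  30.6]
tape [ 0.437 -0.001  0.023]
scr [ 0.571 -0.013  0.019]
```

The pail is held 10 cm up (rim at 0.210 m), level within about 1.5°, still for 2 s, with the caps inside and the bystanders in place. Handing in.

```bash
python3 -c "
from rig import job
print(job.hand_in())"
```

```text
the job is handed in; nothing more can be done
None
```

The job is handed in, with no verdict returned: by weight and camera all six caps went into the pail, the empty tray is flat on the bench and released, and the pail is held by its grip, level and still, about 10 cm above the bench.

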